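# Rock the pendulum gauge round the clamped tube to its set angle and hold it

## Task

The short scaffold tube clamped in the swivel coupler is to be marked at the angle set on the pendulum gauge. Pick the gauge up by the tab on its top, turn it so that its dial faces the tube's free end, and set it down upright astride the bare length of tube between the coupler and that end; then rock it round the tube until its swinging pointer settles between the two prongs of the set marker. Finish while still holding it there, still and resting lightly on the tube, and leave everything else on the ledge where it is.

Things in the scene. Friction and masses are not known exactly. Their poses are not given: they have to be found in the camera images.
- gauge_grip (a point): Loose pendulum gauge (0.35-0.6 kg, 184 mm high), standing on its foot: this is the centre of its grip tab, a steel block 16 mm thick (x), 30 mm wide (y), top 24 mm above this point; the dial's round case (100 mm dia., 22 mm thick) begins 28 mm below it, the feet's underside lies 160 mm below. Gauge axes: x straight out of the dial's face, z up from foot to tab, y right as one looks at the dial.
- gauge_seat (a point): Gauge axes; 168.2 mm below gauge_grip, 8.2 mm below the feet. The foot is a steel inverted Y, 44 mm long (x), 76 mm wide (y); its legs form a 90 degree V groove along x, open downward. When the groove is home on a 48.3 mm tube, the tube's axis passes through this point along the gauge's x.
- gauge_dial (a point): Centre of the gauge's white dial face, the pivot of pointer and marker; gauge axes, 78 mm below gauge_grip.
- pointer (a joint): Swinging pointer: a black needle 41 mm long with a round weight, hanging freely by gravity from the dial centre; settles about half a second after a movement. Radians: 0 when it points straight at the foot (gauge upright), positive to the right of that as one looks at the dial (turned about the gauge's +x). At rest it reads minus the gauge's roll about its +x.
- marker (a joint): Set marker: a small dark steel two-pronged fork (17 mm long prongs) on the lower half of the dial, stiff, already set, to be left as set. Same zero and sense as the pointer, 0.2 to 0.42 rad. The prongs stand about 4 degrees either side of this angle; the pointer's tip plays freely past and between them.
- pointer_tip (a point): Tip of the pointer, 41 mm from its pivot; its z axis runs from the tip back towards the pivot.
- marker_tip (a point): Middle between the marker's prongs, 40 mm from the pivot; its z axis runs towards the pivot.
- tube: Scaffold tube, 48.3 mm outside dia., 260 mm long, about level (up to 4 degrees out), 93 mm above the ledge, in a tight swivel coupler on a post. Origin on its axis in the coupler's middle; x along the tube to its free end, z up, y away from the post. The coupler covers x = -25 to 25 mm (up to 50 mm above the axis); bare tube from there to 185 mm. The post, 134 mm high, stands 66 mm to the -y side.
- tube_end (a point): Centre of the tube's open free end, on its axis (185 mm from the coupler's middle).
- ra_coupler: Loose zinc right-angle coupler, two closed bands back to back, about 130 by 90 by 61 mm; bystander.
- socket: Worn steel ratchet socket, 30 mm diameter, 40 mm high, standing; bystander.
- sleeve_cap: Yellow plastic sleeve cap, 58 mm diameter, 46 mm high; bystander.
- ladder_clamp: Dusty cast ladder clamp, about 75 by 40 by 68 mm; bystander.
- spanner: Steel spanner 210 mm long, lying; bystander.
- board_offcut: Timber offcut 62 by 150 by 38 mm; bystander.
- flange_nut: Flanged hexagon nut, 32 mm across, 19 mm high; bystander.
Not all that is in view belongs to the job. What is shaped like the part that bears gauge_grip but green is not meant.

How it is judged:
By the outcome, as a careful person would: the job done as asked, in the order asked, and still so for the second after the job is handed in, while the arm keeps its last pose, push and grip.
It also fails if it takes over 51 s, if anything falls off the work surface, if the arm or the gripper's body presses on something with over 40 N, if the wrist force passes 120 N, or if a joint passes its speed limit or range.

## Robot

A 6-joint arm with a two-finger parallel gripper is mounted at the origin on the work surface. World frame = base frame: x ahead of the robot, y to its left, z up, the work surface at z = 0. Lengths are in m, angles in degrees, forces in N, time in s.
With the tool pointing down it reaches from about 0.35 to 0.875 m from the base axis. Payload 4.2 kg.
Tool frame: the origin (TCP) lies on the front face of the gripper's body, between the roots of the fingers; the fingertips stand 70 mm ahead of it and the grasp point (between the pads) lies 51 mm ahead of it (r.nose_length is the distance from the TCP to the fingertips, in m); z points along the fingers, y is the direction in which the jaws open and shut (so a half turn about z gives the same grasp; the last joint's range is limited). The gripper opens to 87 mm and grips with 3 to 60 N. Pads are 19 mm wide; open, the fingers measure 117 mm over their backs; the gripper's body (75 mm by 190 mm) begins 51 mm behind the grasp point.
Start: joints at [90.504, 22.042, 0.453, 0, -68.411, -14.817], TCP at [0.154, 0.606, 0.292] pointing down, gripper open.
Joint ranges: [-179.83, 179.83], [-69.29, 118.12], [-61.27, 80.66], [-181.25, 117.63], [-171.15, -9.14], [-177.46, 177.46]. Speed limits (degrees/s): [159.86, 159.86, 180, 180, 180, 180].

## Interface

Orientations are given as a 3x3 rotation matrix whose columns are the frame's x, y, z axes.
In Python, from station import telemetry, capture, order, r gives the robot as it stands.
- The arm moves only by the tool drive_tool, never from a script. Its argument "series" is a list of rows, each a list of 4 numbers: the shift along the tool's x, y, z as a fraction of full scale, then the turn about the tool's z as a fraction of full scale. In form: [[dx, dy, dz, turn], ...]. A call has 1 to 10 rows; each row is the pose to reach, as a shift and turn from the pose commanded when the call began, along the tool's axes at that moment; what a row does not reach only later rows make up. Full scale, the value 1, is 0.12 m for a shift and 2 rad for a turn. A row lasts 1/8 s, in which the tool goes at most 62.5 mm and 10.7 degrees, less where a joint would pass 70% of its speed; a pose out of reach is approached as far as the arm can. A call with a number of a shift or a turn outside -1 to 1 is refused whole. A call with a gripper value outside its range is refused whole. "fingers" is the finger opening in mm, from 0 to 87, set as the call begins (left out, the last holds). The fingers move at their own pace and stop on an object; the grip force is fixed at half the most. Time passes only in rows, so rows that repeat a pose let the fingers close. It gives the time, the measured TCP pose, the force and the opening at its end, in the units of the state.
- telemetry.sense(): the state, without advancing time (a new reading comes with each control period).
- capture(name): name is "scene" or "side" or "wrist"; returns a dict with "color" (400x640x3 uint8, blue, green, red), "fx", "fy", "cx", "cy" (pixels), "eye" and "attitude" of the camera in the world; the wrist camera has in their place "mount" (4x4, takes a point from camera to tool coordinates, whose origin is the TCP and whose axes are the flange's). Camera axes: x right, y up, looking along -z (the intrinsics and any distortion apply to the point x, -y, -z); pixel columns grow to the right and rows downward; lengths in m; the calibration is good to about 2 mm. A picture is of the moment at which its call begins: read the wrist's pose just before it. There is no depth.
- order.finish_job(): hands the job in, once; it reports no verdict.
The state is a dict: "time_s": time; "joints": joint angles; "joint_velocities": joint speeds; "effort": joint torques, N m; "tcp_pos": TCP position; "ee_rot": TCP orientation; "wrist_force": force on the tool from outside, world axes, zero at the start; "moment": the same for the moment, N m; "gripper_width": opening from 0.0 (shut) to 1.0 (fully open).
Only numpy, scipy, OpenCV 4.12 (cv2) and the standard library are available. Lean on these libraries where they do the work, as an engineer would, in place of code of your own. Each camera call takes 0.05 s, during which the arm holds its last target. There are 200 camera calls.

## Working session

There is one attempt and no reset: what is moved stays moved. The work goes in short steps, Python scripts to look and compute and a tool call to move; the robot and the scene stay as the last step left them, time stands still between calls to the robot, and variables do not carry over. Pictures are saved under pics/ and viewed, about 8 in all and at most 12, crops included, and the job is handed in when it is done.

Besides the shell and the picture viewer there is one more tool, called after "Call:" as name(argument=value, ...), one argument or row to a line, values as JSON. drive_tool: Moves the arm, as the interface text tells. Shift numbers are shares of 0.12 m and turn numbers shares of 2 rad, none past 1 either way. Its arguments: {"type":"object","properties":{"series":{"type":"array","items":{"type":"array","items":{"type":"number","minimum":-1,"maximum":1}}},"fingers":{"type":"number"}},"required":["series"]}

```bash
ls; mkdir -p pics; python3 - <<'E'
from station import telemetry, capture
import cv2,numpy as np
s=telemetry.sense(); print(s)
for n in ("scene","side","wrist"):
    c=capture(n); cv2.imwrite(f"pics/{n}0.png",c["color"]); print(n,{k:(np.round(v,4).tolist() if not isinstance(v,(int,float)) else v) for k,v in c.items() if k!="color"})
E
```

```text
pics
{'time_s': 0.0, 'joints': array([ 9.05021394e+01,  2.20912990e+01,  3.80909850e-01, -2.79778999e-02,
       -6.84115498e+01, -1.48163873e+01]), 'joint_velocities': array([-0.05473289, -0.05331033, -0.08765224,  0.01046464,  0.04809098,
        0.00366294]), 'effort': array([-1.19795590e-03, -3.90671897e+01,  1.87406391e+01,  4.21981663e+00,
        1.09683097e-02, -1.95980929e-04]), 'tcp_pos': array([0.15439475, 0.60517303, 0.29116411]), 'ee_rot': array([[ 9.68909746e-01, -2.47414054e-01, -4.35383438e-04],
       [-2.47414414e-01, -9.68907406e-01, -2.13208994e-03],
       [ 1.05662776e-04,  2.17352286e-03, -9.99997632e-01]]), 'wrist_force': array([-0.68418844, -0.28164876, -0.23042919]), 'moment': array([ 0.04337469, -0.02686524,  0.00618308]), 'gripper_width': 1.0019273307809415}
scene {'fx': 467.5766185966609, 'fy': 467.5766185966609, 'cx': 320.53330846041797, 'cy': 197.97386432331868, 'eye': [1.4523, 0.3472, 1.0615], 'attitude': [[-0.3675, -0.6424, 0.6725], [0.93, -0.2609, 0.259], [0.0091, 0.7206, 0.6933]]}
side {'fx': 489.57375270313474, 'fy': 489.57375270313474, 'cx': 323.3994750052956, 'cy': 202.46208276217578, 'eye': [0.3229, 0.7846, 0.9275], 'attitude': [[-0.9649, 0.1886, -0.1825], [-0.2623, -0.6742, 0.6904], [0.0072, 0.7141, 0.7]]}
wrist {'fx': 293.26359260712894, 'fy': 293.26359260712894, 'cx': 319.0177259967867, 'cy': 200.58069087829327, 'mount': [[0.001, 0.9527, 0.304, 0.0836], [1.0, -0.0011, 0.0003, 0.0008], [0.0006, 0.304, -0.9527, -0.0911], [0.0, 0.0, 0.0, 1.0]]}
```

```bash
python3 -c "
import cv2,numpy as np
a=cv2.imread('pics/scene0.png');b=cv2.imread('pics/side0.png')
cv2.imwrite('pics/two0.png',cv2.resize(np.vstack([a,b]),(480,600)))"
```

```text
(no output)
```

View pics/scene0.png

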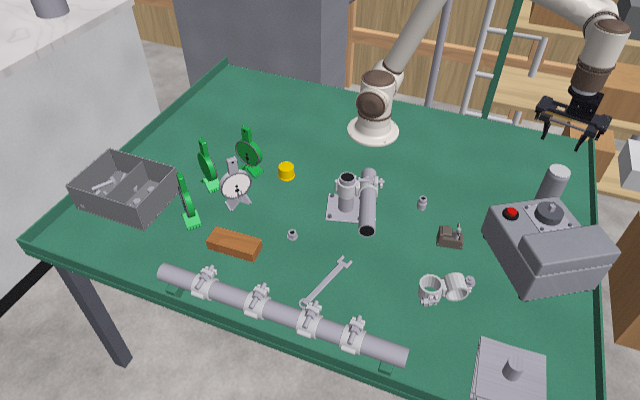

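View pics/side0.png

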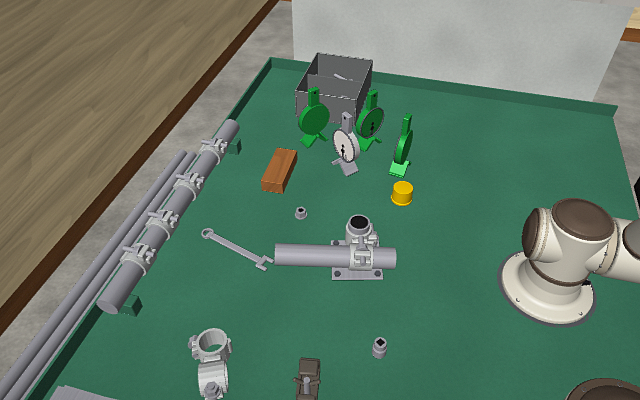

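Candidates: the grey gauge (scene ~236,183; side ~346,140) and three green look-alikes (scene 206,165; 248,150; 188,200). The grey one with the white dial is meant, since green is excluded. I'll confirm it in an enlarged crop.

```bash
python3 -c "
import cv2,numpy as np
a=cv2.imread('pics/scene0.png')[140:220,190:290];b=cv2.imread('pics/side0.png')[95:185,300:400]
f=lambda i:cv2.resize(i,None,fx=4,fy=4,interpolation=cv2.INTER_CUBIC)
a2=cv2.copyMakeBorder(f(a),0,40,0,0,cv2.BORDER_CONSTANT);top=np.hstack([a2,f(b)])
a=cv2.imread('pics/scene0.png')[160:245,320:390];b=cv2.imread('pics/side0.png')[205:285,265:405]
A=cv2.resize(a,(247,300),interpolation=cv2.INTER_CUBIC)[:240];B=cv2.resize(b,(420,240),interpolation=cv2.INTER_CUBIC)
bot=np.zeros((240,800,3),np.uint8);bot[:,:247]=A;bot[:,300:720]=B
cv2.imwrite('pics/crop1.png',np.vstack([top,bot]))"
```

```text
(no output)
```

View pics/crop1.png

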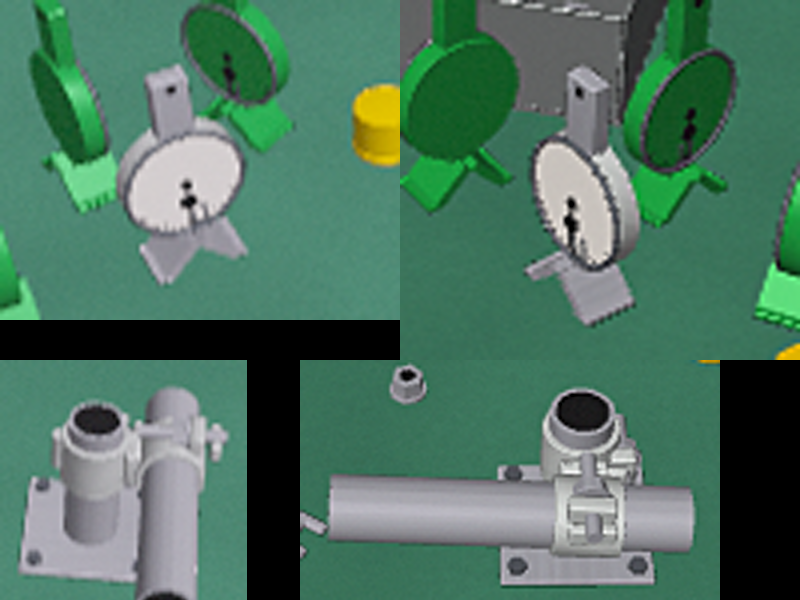

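The crop confirms it. The grey gauge has a white dial, a pointer and a marker, with its pivot at scene ≈(236.7,186.3) and side ≈(342.8,145.8). The tube's free end faces +x, at scene ≈(367,231).

```bash
cat > h.py <<'E'
import numpy as np,cv2
from scipy.optimize import least_squares
from station import telemetry,capture
def cam(n,save=None):
    s=telemetry.sense(); c=capture(n)
    if n=="wrist":
        T=np.eye(4);T[:3,:3]=s["ee_rot"];T[:3,3]=s["tcp_pos"];M=T@np.array(c["mount"]);c["eye"]=M[:3,3];c["attitude"]=M[:3,:3]
    c["eye"]=np.array(c["eye"]);c["attitude"]=np.array(c["attitude"])
    if save:
        cv2.imwrite(f"pics/{save}.png",c["color"]);np.savez(f"pics/{save}.npz",**c)
    return c
def load(n): return dict(np.load(f"pics/{n}.npz"))
def proj(c,P):
    p=(np.atleast_2d(P)-c["eye"])@c["attitude"]
    return np.c_[c["cx"]+c["fx"]*p[:,0]/-p[:,2],c["cy"]-c["fy"]*p[:,1]/-p[:,2]]
def ray(c,u,v): return c["attitude"]@np.array([(u-c["cx"])/c["fx"],-(v-c["cy"])/c["fy"],-1])
def onz(c,u,v,z):
    d=ray(c,u,v);return c["eye"]+d*(z-c["eye"][2])/d[2]
def tri(obs):
    f=lambda P:np.concatenate([proj(c,P)[0]-uv for c,uv in obs])
    r=least_squares(f,[.5,.2,.1]);return r.x,r.fun
E
python3 - <<'E'
from h import *
a=cam("scene","scene1");b=cam("side","side1")
print("dial",tri([(a,(236.7,186.3)),(b,(342.75,145.75))]))
print("tabhole",tri([(a,(170/4+190,90/4+140)),(b,(180/4+300,91/4+95))]))
print("tabtopmid",tri([(a,(166/4+190,73/4+140)),(b,(188/4+300,75/4+95))]))
print("footL a",onz(a,163/4+190,281/4+140,0),"footR a",onz(a,245/4+190,252/4+140,0))
print("side footR front",onz(b,188/4+300,322/4+95,0),"R back",onz(b,234/4+300,299/4+95,0),"L",onz(b,128/4+300,272/4+95,0))
print("end",onz(a,367,231,.093), onz(b,275,256,.093))
print("other end side",onz(b,396,258,.093+.0))
E
```

```text
dial (array([ 0.55057841, -0.27949038,  0.08284691]), array([-0.2474689 , -0.47615502, -0.23676174,  0.42162601]))
tabhole (array([ 0.54832155, -0.28258407,  0.17511186]), array([-0.19745679, -0.41387451, -0.19428513,  0.36212386]))
tabtopmid (array([ 0.54407703, -0.28654559,  0.18635989]), array([-0.13202372, -0.2811452 , -0.13046566,  0.24520487]))
footL a [ 0.58251897 -0.29319722  0.        ] footR a [ 0.52878855 -0.2482428   0.        ]
side footR front [ 5.28449547e-01 -2.54944872e-01  1.11022302e-16] R back [ 5.02047503e-01 -2.88626578e-01 -1.11022302e-16] L [ 5.83854060e-01 -2.97342073e-01 -1.11022302e-16]
end [0.58764368 0.15412846 0.093     ] [0.59852529 0.15168646 0.093     ]
other end side [0.34214784 0.08618522 0.093     ]
```

Call:
drive_tool(
  series=[
    [0.33, 0.33, 0, 0],
    [0.67, 0.67, 0, 0],
    [1, 1, 0, 0],
  ],
  fingers=87,
)

```text
time_s: 0.62
tcp_pos: [0.2417, 0.458, 0.2921]
ee_rot: [[0.969, -0.247, 0.0], [-0.247, -0.969, -0.0], [0.0, 0.0, -1.0]]
wrist_force: [1.7, -0.0, 0.2]
gripper_width: 1.005
```

Call:
drive_tool(
  series=[
    [0.33, 0.33, 0, 0],
    [0.67, 0.67, 0, 0],
    [1, 1, 0, 0],
  ],
)

```text
time_s: 1.0
tcp_pos: [0.3283, 0.312, 0.2925]
ee_rot: [[0.969, -0.247, 0.0], [-0.247, -0.969, 0.001], [0.0, -0.001, -1.0]]
wrist_force: [0.8, 1.0, -0.2]
gripper_width: 0.996
```

Call:
drive_tool(
  series=[
    [0.33, 0.33, 0, 0],
    [0.67, 0.67, 0, 0],
    [1, 1, 0, 0],
    [1, 1, 0, 0],
    [1, 1, 0, 0],
  ],
)

```text
time_s: 1.62
tcp_pos: [0.4143, 0.1676, 0.2923]
ee_rot: [[0.969, -0.248, 0.0], [-0.248, -0.969, 0.0], [-0.0, -0.0, -1.0]]
wrist_force: [-0.8, -0.7, -0.5]
gripper_width: 0.999
```

```bash
python3 - <<'E'
from h import *
c=cam("wrist","w_tube")
a=load("scene1")
for uv in [(203,142),(246,130),(183,178)]: print(onz(a,*uv,.184))
E
```

```text
[ 0.50618857 -0.40742356  0.184     ]
[ 0.40041265 -0.31490631  0.184     ]
[ 0.67162483 -0.37002716  0.184     ]
```

View pics/w_tube.png

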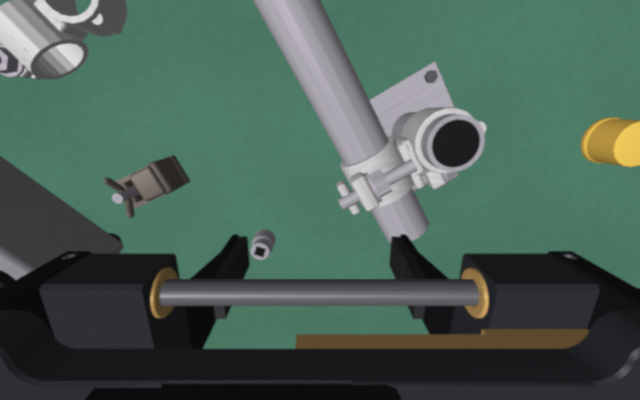

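The view shows the tube running from (285,0) to (410,235) with its coupler at about (375,180). The free end is out of frame at the top, and nothing stands near the bare length.

```bash
cat > tube.py <<'E'
from h import *
R=.02415
def frame(p):
    x,y,z,yaw,pit=p; d=np.array([np.cos(yaw)*np.cos(pit),np.sin(yaw)*np.cos(pit),np.sin(pit)]); return np.array([x,y,z]),d
def sil(c,p,s,side):
    P0,d=frame(p); A=P0+np.outer(s,d); e=c["eye"]-P0; e=e-(e@d)*d; D=np.linalg.norm(e); e/=D; t=np.cross(d,e)
    a=np.arccos(R/D); return A+R*(np.cos(a)*e+side*np.sin(a)*t)
def edges(c,p,s,side,w=9):
    G=c["color"].astype(float); sig=cv2.GaussianBlur((G[:,:,1]-G[:,:,2]).astype(np.float32),(0,0),.8)
    uv=proj(c,sil(c,p,s,side)); ax=proj(c,frame(p)[0]+np.outer(s,frame(p)[1])); n=uv-ax; n/=np.linalg.norm(n,axis=1)[:,None]
    k=np.arange(-w,w+.01,.25); out=[]
    for i in range(len(s)):
        q=uv[i]+np.outer(k,n[i]); v=cv2.remap(sig,q[:,0].astype(np.float32)[None],q[:,1].astype(np.float32)[None],cv2.INTER_LINEAR)[0]
        g=np.gradient(v); j=np.argmax(g); 
        inside=(q[j]>3).all() and q[j][0]<636 and q[j][1]<396
        out.append(k[j] if g[j]>1.2 and inside else np.nan)
    return np.array(out)
def fit(cams,p,n=6):
    s=np.linspace(.06,.175,24)
    for it in range(n):
        obs=[]
        for c in cams:
            for sd in (1,-1):
                e=edges(c,p,s,sd,9 if it<2 else 4); uv=proj(c,sil(c,p,s,sd)); ax=proj(c,frame(p)[0]+np.outer(s,frame(p)[1])); nn=uv-ax; nn/=np.linalg.norm(nn,axis=1)[:,None]
                ok=~np.isnan(e); obs.append((c,sd,uv[ok]+e[ok,None]*nn[ok],nn[ok],s[ok]))
        P0=p.copy()
        def f(q):
            r=[((o[2]-proj(o[0],sil(o[0],q,o[4],o[1])))*o[3]).sum(1) for o in obs]
            return np.r_[np.concatenate(r),(q[2]-.093)/.0005]
        p=least_squares(f,p,loss="soft_l1",f_scale=.5).x
    return p,[(len(o[4]),round(float(np.median(np.abs(((o[2]-proj(o[0],sil(o[0],p,o[4],o[1])))*o[3]).sum(1)))),2)) for o in obs]
if __name__=="__main__":
    a,b,w=load("scene1"),load("side1"),load("w_tube")
    p0=np.array([.415,.105,.093,np.radians(15),0])
    for cs in ([a,b,w],[b,w],[a,w]):
        p,r=fit(cs,p0); print(p[:3],np.degrees(p[3:]),r)
        P,d=frame(p); A=np.c_[d[:2],[-d[1],d[0]]]
        print(" end s:",[((onz(c,*uv,.093+.185*d[2])-P)@d) for c,uv in ((a,(367,231)),)])
E
python3 tube.py
```

```text
[0.35766194 0.0907341  0.0930739 ] [14.52091333  2.69697259] [(0, nan), (24, 0.59), (18, 0.42), (13, 0.25), (12, 0.24), (24, 0.56)]
 end s: [np.float64(0.24662145086622875)]
[0.36871519 0.09187334 0.0930552 ] [15.29002884  2.99431263] [(20, 0.28), (15, 0.21), (13, 0.16), (24, 0.22)]
 end s: [np.float64(0.2366051037900539)]
[0.34733475 0.09017849 0.09302371] [13.19446317 20.92973317] [(7, 1.99), (24, 0.78), (6, 0.63), (17, 1.32)]
 end s: [np.float64(0.31221928957825057)]
  return _methods._mean(a, axis=axis, dtype=dtype,
  ret = ret.dtype.type(ret / rcount)
```

Call:
drive_tool(
  series=[
    [0.33, 0.33, 0, 0.08],
    [0.67, 0.67, 0, 0.16],
    [1, 1, -0.1, 0.21],
  ],
)

```text
time_s: 2.05
tcp_pos: [0.5012, 0.0221, 0.3037]
ee_rot: [[0.784, -0.621, -0.002], [-0.621, -0.784, -0.0], [-0.001, 0.001, -1.0]]
wrist_force: [0.8, 1.1, 0.2]
gripper_width: 1.002
```

```bash
sed -i 's|return np.r_\[np.concatenate(r),(q\[2\]-.093)/.0005\]|E=frame(q)[0]+.185*frame(q)[1]; return np.r_[np.concatenate(r),(q[2]-.093)/.0003,(proj(A0,E)[0]-[367,231])*2]|; s|    for cs in (|    for cs in ([b],[w],|' tube.py
sed -i '2a A0=load("scene1")' tube.py; sed -i 's|p0=np.array(.*|p0=np.array([.4187,.1055,.093,np.radians(15.2),np.radians(2)])|' tube.py
python3 tube.py 2>/dev/null
```

```text
[0.42342704 0.10402046 0.09300053] [16.66838322  4.34264885] [(24, 0.21), (24, 0.24)]
 end s: [np.float64(0.18500126474478595)]
[0.41893841 0.10526688 0.09299664] [15.82435012  3.06541919] [(17, 0.02), (24, 0.14)]
 end s: [np.float64(0.18493565007556964)]
[0.3872868  0.09664289 0.09303074] [15.5091544   3.20891878] [(0, nan), (24, 0.37), (22, 0.26), (18, 0.24), (17, 0.24), (24, 0.15)]
 end s: [np.float64(0.21812919757090207)]
[0.39622765 0.09888331 0.09304241] [15.72711266  3.61736606] [(23, 0.27), (19, 0.24), (17, 0.18), (24, 0.12)]
 end s: [np.float64(0.21020095807516226)]
[0.41661175 0.10445765 0.09299323] [15.8239384   2.33141688] [(5, 0.56), (24, 0.29), (18, 0.09), (24, 0.24)]
 end s: [np.float64(0.1851211258989347)]
```

Call:
drive_tool(
  series=[
    [0.3, 0.25, 0.2, 0],
    [0.7, 0.5, 0.4, 0],
    [1, 0.5, 0.7, 0],
    [1, 0.3, 0.7, 0],
    [1, 0.3, 0.7, 0],
  ],
)

```text
time_s: 2.68
tcp_pos: [0.574, -0.0784, 0.2202]
ee_rot: [[0.786, -0.618, 0.0], [-0.618, -0.786, -0.0], [0.0, -0.0, -1.0]]
wrist_force: [0.1, 0.2, 0.3]
gripper_width: 0.999
```

```bash
python3 - <<'E'
from h import *
c=cam("wrist","w_g"); uv=proj(c,[[.5506,-.2795,.083]])[0]; print(uv)
u,v=int(uv[0]),int(uv[1]); y0=max(v-90,0)
cr=c["color"][y0:y0+180,400:640]; print(y0)
cv2.imwrite("pics/w_gc.png",cv2.resize(cr,None,fx=3.3,fy=3.3,interpolation=cv2.INTER_CUBIC))
E
```

```text
[557.89033867  75.3893995 ]
0
```

View pics/w_gc.png

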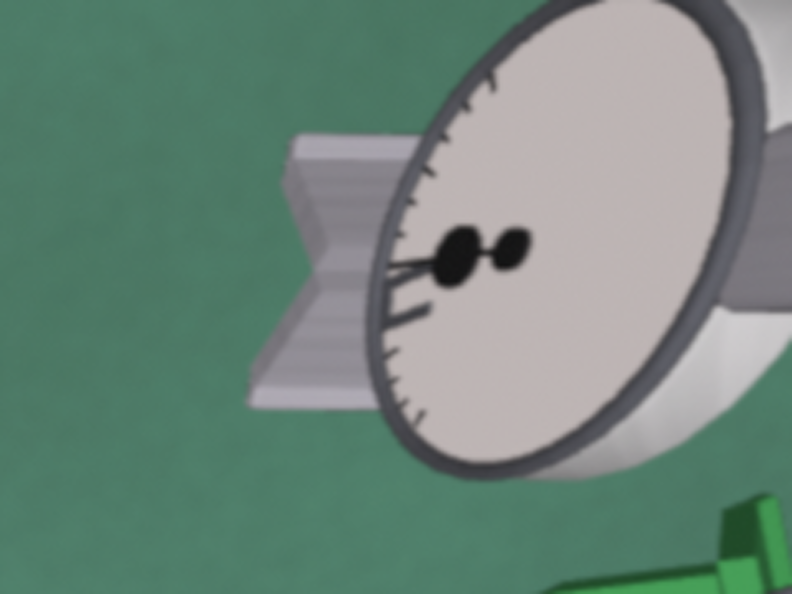

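The crop shows the pivot at (511,249), the weight at (457,256) and the needle tip near (388,266). The marker prongs run (432,268)→(388,284) and (431,308)→(386,325). Next I'll fit the dial plane from its rim and convert these to angles.

```bash
cat > g.py <<'E'
from h import *
c=load("w_g"); a=load("scene1"); b=load("side1")
px=lambda l:np.array(l,float)/3.3+[400-.35,-.35]
rim=px([(366,330),(385,240),(425,143),(520,30),(420,440),(485,478),(570,455),(650,390),(715,305),(755,200),(765,120)])
th=np.linspace(0,2*np.pi,721)
def fr(p):
    x,y,yaw=p[:3]; X=np.array([np.cos(yaw),np.sin(yaw),0]);return np.array([x,y,.082]),X,np.array([-X[1],X[0],0])
def f(p):
    C,X,Y=fr(p); q=proj(c,C+.05*(np.outer(np.cos(th),Y)+np.outer(np.sin(th),[0,0,1])))
    return np.array([np.linalg.norm(q-r,axis=1).min() for r in rim])
p=least_squares(f,[.55,-.28,.9]).x
C,X,Y=fr(p); print(C,np.degrees(p[2]),f(p).round(2))
def pl(uv,off=0):
    d=ray(c,*uv);P=c["eye"]+d*((C+off*X-c["eye"])@X)/(d@X);P=P-C;return np.array([P@Y,P[2]])*1e3
for off in (0,-.003,.002):
    n=["pivot","weight","tip","p1in","p1out","p2in","p2out"]
    v=[pl(u,off) for u in px([(511,249),(457,256),(388,266),(432,268),(388,284),(431,308),(386,325)])]
    print(off,{k:w.round(1).tolist() for k,w in zip(n,v)})
    ang=lambda w:np.degrees(np.arctan2(w[0],-w[1]))
    pv=v[0]
    print(" weight",ang(v[1]-pv),"tip",ang(v[2]-pv),"mid in",ang((v[3]+v[5])/2-pv),"mid out",ang((v[4]+v[6])/2-pv),"p1",ang(v[4]-v[3]),"p2",ang(v[6]-v[5]))
print("pivot scene/side on plane offset:",[ (C+o*X).round(4).tolist() for o in (-.011,)])
print(proj(c,[C-.011*X+[0,0,.102],C-.011*X+[0,0,.078]]), (proj(a,C)),proj(b,C))
E
python3 g.py
```

```text
[ 0.55105191 -0.28095867  0.082     ] 51.38946158211973 [1.98 0.17 0.58 2.19 2.92 0.31 0.21 0.39 0.34 0.62 1.31]
0 {'pivot': [0.6, -3.5], 'weight': [0.6, -20.4], 'tip': [0.7, -46.0], 'p1in': [2.6, -28.4], 'p1out': [5.2, -44.4], 'p2in': [12.0, -25.7], 'p2out': [15.5, -41.8]}
 weight -0.26204427634048366 tip 0.09633555032971926 mid in 15.803468060051665 mid out 13.82200183559572 p1 9.403767964633285 p2 12.30236072515064
-0.003 {'pivot': [0.2, -7.6], 'weight': [0.1, -24.8], 'tip': [0.3, -50.7], 'p1in': [2.2, -32.9], 'p1out': [4.9, -49.2], 'p2in': [11.8, -30.1], 'p2out': [15.4, -46.6]}
 weight -0.26204427634065736 tip 0.09633555032966733 mid in 15.803468060051602 mid out 13.822001835595756 p1 9.40376796463351 p2 12.302360725150757
0.002 {'pivot': [0.9, -0.8], 'weight': [0.8, -17.5], 'tip': [1.0, -42.8], 'p1in': [2.8, -25.4], 'p1out': [5.5, -41.3], 'p2in': [12.1, -22.7], 'p2out': [15.6, -38.7]}
 weight -0.26204427634080096 tip 0.09633555032956502 mid in 15.803468060051637 mid out 13.822001835595703 p1 9.403767964633381 p2 12.302360725150507
pivot scene/side on plane offset: [[0.5442, -0.2896, 0.082]]
[[790.01465748  45.49033785]
 [711.54138882  55.75650569]] [[235.99057455 186.00088437]] [[342.46177809 146.07158045]]
```

Call:
drive_tool(
  series=[
    [0.2, 0.15, 0.4, 0],
    [0.2, 0.15, 0.5, 0],
    [0.2, 0.15, 0.5, 0],
    [0.2, 0.15, 0.5, 0],
  ],
)

```text
time_s: 3.22
tcp_pos: [0.5811, -0.1091, 0.1622]
ee_rot: [[0.785, -0.62, 0.003], [-0.62, -0.785, -0.0], [0.003, -0.002, -1.0]]
wrist_force: [0.3, 0.2, 0.9]
gripper_width: 1.003
```

```bash
python3 - <<'E'
from h import *
c=cam("wrist","w_g2"); uv=proj(c,[[.551,-.281,.082],[.551,-.281,.042]]); print(uv,c["eye"])
C=np.array([.55105,-.28096,.082]);yaw=np.radians(51.39);Y=np.array([-np.sin(yaw),np.cos(yaw),0])
# rectified dial plane, 12 px/mm : u right = Y -12..+28mm, v down = -5..45 mm below pivot
W,H,k=600,600,12.
mp=np.zeros((H,W,2),np.float32)
yy,zz=np.meshgrid((np.arange(W)/k-20)*1e-3,-(np.arange(H)/k-2)*1e-3)
P=C+yy.reshape(-1,1)*Y+zz.reshape(-1,1)*np.array([0,0,1.])
q=proj(c,P).reshape(H,W,2).astype(np.float32)
cv2.imwrite("pics/rect.png",cv2.remap(c["color"],q[...,0],q[...,1],cv2.INTER_CUBIC))
E
```

```text
[[593.30885073 109.69677823]
 [541.57899919 109.3479362 ]] [ 0.64620708 -0.16170745  0.25359644]
```

View pics/rect.png

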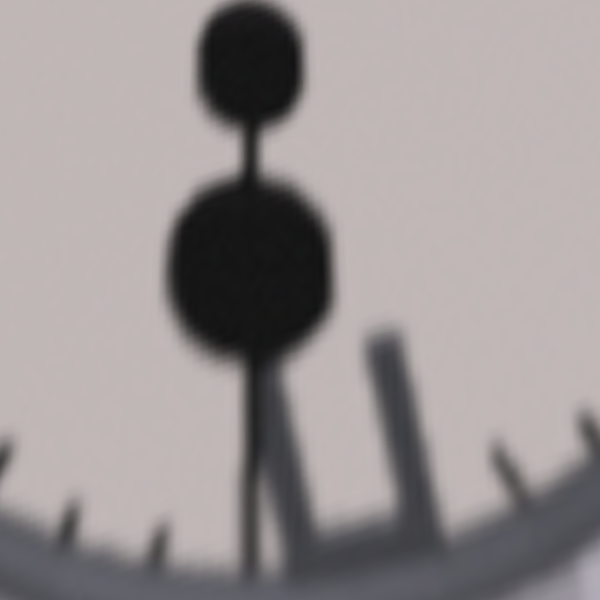

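The rectified dial (12 px/mm) shows the needle vertical at x≈250. The ticks fall on 10° steps about a pivot at (250,24). The fork prongs are centred at about (303,540) and (425,540), which puts the marker at ≈12.8° (0.223 rad). Now I'll grasp the tab.

Call:
drive_tool(
  series=[
    [0, 0, -0.5, 0],
    [0, 0, -1, 0],
    [0.34, 0.3, -1, 0],
    [0.68, 0.7, -1, 0],
    [0.68, 1, -1, 0],
  ],
)

```text
time_s: 3.9
tcp_pos: [0.5703, -0.2568, 0.2812]
ee_rot: [[0.783, -0.622, 0.002], [-0.622, -0.783, -0.001], [0.002, -0.001, -1.0]]
wrist_force: [-0.6, 0.4, 0.4]
gripper_width: 1.0
```

Call:
drive_tool(
  series=[
    [0, 0.37, 0, 0],
    [0, 0.37, 0, 0],
    [0, 0.37, 0, 0],
  ],
)

```text
time_s: 4.28
tcp_pos: [0.5425, -0.2891, 0.2814]
ee_rot: [[0.784, -0.621, 0.002], [-0.621, -0.784, -0.0], [0.002, -0.001, -1.0]]
wrist_force: [-0.4, 0.4, -0.3]
gripper_width: 1.0
```

```bash
python3 - <<'E'
from h import *
s=telemetry.sense(); R=s["ee_rot"]; print(s["tcp_pos"],((R.T@(np.array([.5435,-.2895,.211])-s["tcp_pos"]))/.12).round(3))
c=cam("scene","s_pre");cv2.imwrite("pics/s_prec.png",cv2.resize(c["color"][60:220,160:320],(640,640)))
E
```

```text
[ 0.54252544 -0.28913096  0.28143455] [ 0.007 -0.002  0.587]
```

Aligned within about 1 mm. I'll descend, close and lift a little.

Call:
drive_tool(
  series=[
    [0, 0, 0.2, 0],
    [0, 0, 0.4, 0],
    [0, 0, 0.58, 0],
    [0, 0, 0.58, 0],
  ],
)

```text
time_s: 4.82
tcp_pos: [0.5421, -0.2881, 0.209]
ee_rot: [[0.785, -0.62, -0.004], [-0.62, -0.785, 0.001], [-0.004, 0.001, -1.0]]
wrist_force: [-0.2, -0.3, 0.3]
gripper_width: 0.998
```

Call:
drive_tool(
  series=[
    [0, 0, 0, 0],
    [0, 0, 0, 0],
    [0, 0, 0, 0],
    [0, 0, 0, 0],
    [0, 0, 0, 0],
    [0, 0, 0, 0],
    [0, 0, 0, 0],
    [0, 0, 0, 0],
  ],
  fingers=0,
)

```text
time_s: 5.82
tcp_pos: [0.5424, -0.2893, 0.2106]
ee_rot: [[0.784, -0.621, 0.001], [-0.621, -0.784, 0.0], [0.0, -0.001, -1.0]]
wrist_force: [-0.1, -6.0, -4.3]
gripper_width: 0.182
```

Call:
drive_tool(
  series=[
    [0, 0, -0.2, 0],
    [0, 0, -0.6, 0],
    [0, 0, -1, 0],
    [0, 0, -1, 0],
    [0, 0, -1, 0],
  ],
)

```text
time_s: 6.45
tcp_pos: [0.5411, -0.2887, 0.3279]
ee_rot: [[0.784, -0.621, -0.005], [-0.621, -0.784, 0.003], [-0.006, 0.0, -1.0]]
wrist_force: [-0.4, -0.2, -5.5]
gripper_width: 0.184
```

```bash
python3 - <<'E'
from h import *
c=cam("scene","s_lift");b=cam("side","b_lift")
cv2.imwrite("pics/lift.png",np.hstack([cv2.resize(c["color"][80:240,160:320],(400,400)),cv2.resize(b["color"][60:200,280:420],(400,400))]))
E
```

```text
(no output)
```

View pics/lift.png

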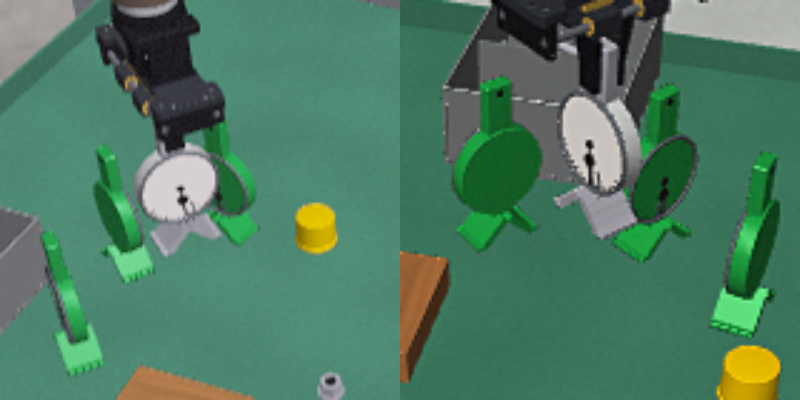

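Held upright (opening 16 mm, about 5.4 N weight). The green ones weren't disturbed. Carrying it over the tube.

Call:
drive_tool(
  series=[
    [-0.1, -0.1, -0.3, 0],
    [-0.3, -0.35, -0.6, 0],
    [-0.55, -0.6, -0.6, 0],
    [-0.78, -0.88, -0.6, 0],
  ],
)

```text
time_s: 7.05
tcp_pos: [0.5337, -0.1473, 0.4009]
ee_rot: [[0.783, -0.621, -0.003], [-0.621, -0.783, 0.001], [-0.003, 0.001, -1.0]]
wrist_force: [0.2, -0.2, -5.4]
gripper_width: 0.18
```

Call:
drive_tool(
  series=[
    [-0.26, -0.3, 0, 0.08],
    [-0.52, -0.6, 0, 0.16],
    [-0.78, -0.88, 0, 0.24],
    [-0.78, -0.88, 0, 0.31],
  ],
)

```text
time_s: 7.55
tcp_pos: [0.5259, -0.0048, 0.4005]
ee_rot: [[0.277, -0.961, -0.004], [-0.961, -0.277, 0.0], [-0.001, 0.004, -1.0]]
wrist_force: [0.6, -0.9, -4.6]
gripper_width: 0.181
```

```bash
python3 - <<'E'
from h import *
s=telemetry.sense(); R=s["ee_rot"]; d=np.array([.9605,.272,.054])
print(s["tcp_pos"],s["joints"],np.degrees(np.arctan2(-R[1,1],-R[0,1])),((R.T@(np.array([.5195,.134,.40])-s["tcp_pos"]))/.12).round(3))
E
```

```text
[ 0.5258735  -0.00481069  0.40054774] [ 17.12666505   8.97351013  -2.10470152  -0.08391583 -79.13220845
  -1.03266194] 16.078175236022094 [-1.126 -0.269  0.005]
```

Call:
drive_tool(
  series=[
    [-0.3, -0.1, 0, 0],
    [-0.65, -0.2, 0, 0],
    [-1, -0.27, 0, 0],
  ],
)

```text
time_s: 7.92
tcp_pos: [0.524, 0.1178, 0.4004]
ee_rot: [[0.277, -0.961, -0.004], [-0.961, -0.277, -0.001], [0.0, 0.004, -1.0]]
wrist_force: [-0.1, -0.2, -4.5]
gripper_width: 0.184
```

Call:
drive_tool(
  series=[
    [-0.13, 0, 0.2, 0],
    [-0.13, 0, 0.4, 0],
    [-0.13, 0, 0.5, 0],
    [-0.13, 0, 0.5, 0],
    [-0.13, 0, 0.5, 0],
  ],
)

```text
time_s: 8.55
tcp_pos: [0.5207, 0.1314, 0.3435]
ee_rot: [[0.277, -0.961, 0.002], [-0.961, -0.277, 0.0], [0.0, -0.002, -1.0]]
wrist_force: [0.2, 0.2, -4.1]
gripper_width: 0.182
```

```bash
python3 - <<'E'
from h import *
s=telemetry.sense(); R=s["ee_rot"]
print(s["tcp_pos"],s["wrist_force"],np.degrees(np.arctan2(-R[1,1],-R[0,1])),((R.T@(np.array([.5195,.134,.3175])-s["tcp_pos"]))/.12).round(3))
c=cam("scene","s_ov");b=cam("side","b_ov")
cv2.imwrite("pics/ov.png",np.hstack([cv2.resize(c["color"][110:250,300:440],(400,400),interpolation=2),cv2.resize(b["color"][140:300,250:410],(400,400),interpolation=2)]))
E
```

```text
[0.52065651 0.13144589 0.34348978] [ 0.15096274  0.24347618 -4.1146838 ] 16.0779787207977 [-0.023  0.004  0.217]
```

View pics/ov.png

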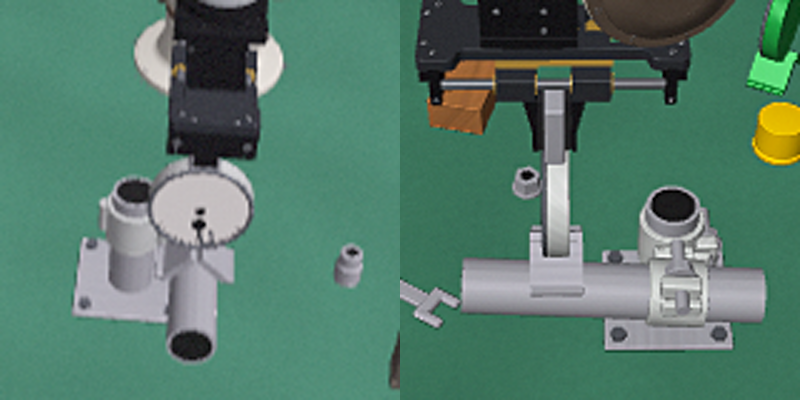

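The gauge is astride the tube, square to it and about 25 mm above the seat. The dial faces the free end and the foot sits mid-span on the bare length. Now lowering by feel.

Call:
drive_tool(
  series=[
    [-0.02, 0, 0.1, 0],
    [-0.02, 0, 0.17, 0],
    [-0.02, 0, 0.17, 0],
    [-0.02, 0, 0.17, 0],
  ],
)

```text
time_s: 9.15
tcp_pos: [0.5194, 0.134, 0.3221]
ee_rot: [[0.277, -0.961, -0.0], [-0.961, -0.277, 0.0], [-0.0, 0.0, -1.0]]
wrist_force: [-0.9, 1.2, -5.8]
gripper_width: 0.179
```

Call:
drive_tool(
  series=[
    [0, 0, 0.02, 0],
    [0, 0, 0.03, 0],
    [0, 0, 0.03, 0],
    [0, 0, 0.03, 0],
  ],
)

```text
time_s: 9.65
tcp_pos: [0.5199, 0.1336, 0.3198]
ee_rot: [[0.277, -0.961, 0.002], [-0.961, -0.277, -0.001], [0.001, -0.002, -1.0]]
wrist_force: [0.2, -2.8, 2.6]
gripper_width: 0.178
```

Call:
drive_tool(
  series=[
    [0, 0, 0.01, 0],
    [0, 0, 0.01, 0],
    [0, 0, 0.01, 0],
    [0, 0, 0.01, 0],
  ],
)

```text
time_s: 10.15
tcp_pos: [0.5199, 0.1335, 0.3189]
ee_rot: [[0.278, -0.961, 0.002], [-0.961, -0.278, -0.001], [0.001, -0.002, -1.0]]
wrist_force: [-0.2, -3.5, 4.8]
gripper_width: 0.183
```

Call:
drive_tool(
  series=[
    [-0.04, 0, 0, 0],
    [-0.08, 0, 0.001, 0],
    [-0.12, 0, 0.004, 0],
    [-0.16, 0, 0.008, 0],
    [-0.2, 0, 0.013, 0],
    [-0.24, 0, 0.02, 0],
    [-0.27, 0, 0.025, 0],
    [-0.3, 0, 0.031, 0],
    [-0.3, 0, 0.031, 0],
    [-0.3, 0, 0.031, 0],
  ],
)

```text
time_s: 11.4
tcp_pos: [0.5098, 0.169, 0.3146]
ee_rot: [[0.278, -0.961, 0.002], [-0.961, -0.278, 0.001], [-0.0, -0.002, -1.0]]
wrist_force: [0.5, -2.0, 5.4]
gripper_width: 0.181
```

Call:
drive_tool(
  series=[
    [0, 0, 0, 0],
    [0, 0, 0, 0],
    [0, 0, 0, 0],
    [0, 0, 0, 0],
    [0, 0, 0, 0],
    [0, 0, 0, 0],
  ],
)

```text
time_s: 12.15
tcp_pos: [0.5098, 0.1689, 0.3146]
ee_rot: [[0.278, -0.961, 0.002], [-0.961, -0.278, 0.001], [-0.0, -0.002, -1.0]]
wrist_force: [0.1, -2.8, 5.9]
gripper_width: 0.184
```

```bash
python3 - <<'E'
from h import *
s=telemetry.sense();print(s["tcp_pos"],s["wrist_force"],s["moment"])
c=cam("scene","s_r1");b=cam("side","b_r1")
cv2.imwrite("pics/r1.png",np.hstack([cv2.resize(c["color"][165:235,330:400],(560,560),interpolation=cv2.INTER_CUBIC),cv2.resize(b["color"][170:290,285:345],(240,480),interpolation=2)[:560] if 0 else cv2.copyMakeBorder(cv2.resize(b["color"][170:290,285:345],(240,480),interpolation=2),0,80,0,0,0)]))
E
```

```text
[0.5098093  0.16892163 0.31461795] [ 0.11161736 -2.83203451  5.87486552] [-1.07690788 -0.21706392 -0.08708346]
```

View pics/r1.png

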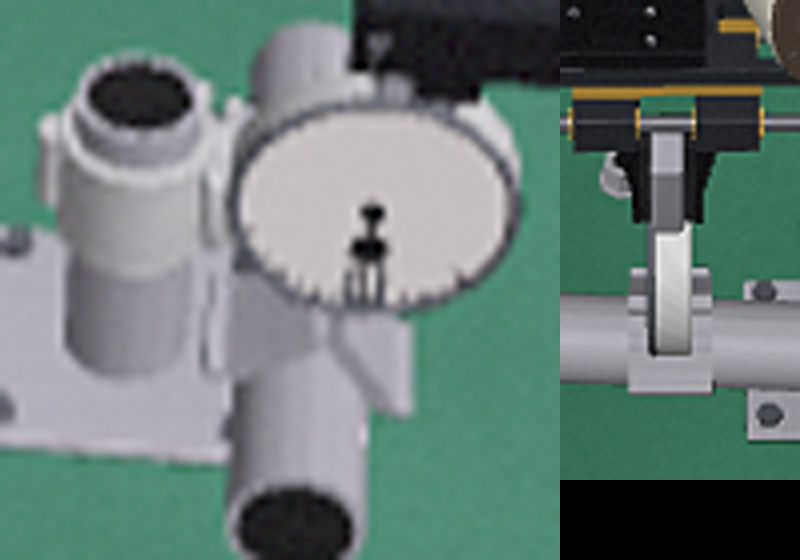

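The pointer at (365,285) hangs between the prongs at about (350,285) and (380,285). The tube load is about 11 N, so I'll lighten it and check on a rectified view.

Call:
drive_tool(
  series=[
    [0, 0, -0.003, 0],
    [0, 0, -0.006, 0],
    [0, 0, -0.006, 0],
    [0, 0, -0.006, 0],
    [0, 0, -0.006, 0],
    [0, 0, -0.006, 0],
    [0, 0, -0.006, 0],
    [0, 0, -0.006, 0],
  ],
)

```text
time_s: 13.25
tcp_pos: [0.5097, 0.1688, 0.3147]
ee_rot: [[0.277, -0.961, 0.001], [-0.961, -0.277, 0.001], [-0.0, -0.001, -1.0]]
wrist_force: [2.8, 0.0, 3.6]
gripper_width: 0.181
```

```bash
python3 - <<'E'
from h import *
s=telemetry.sense();print(s["tcp_pos"],s["wrist_force"],s["moment"])
c=cam("scene","s_r2"); im=c["color"].astype(np.float32)
for _ in range(4): im+=capture("scene")["color"]
im/=5
t=np.radians(12.6);X=-s["ee_rot"][:,1];X/=np.linalg.norm(X);Y=np.cross([0,0,1],X);Y/=np.linalg.norm(Y)
Z=np.array([0,0,1])*np.cos(t)+Y*np.sin(t)
C=s["tcp_pos"]-[0,0,.051]-.078*Z+.0117*X   # pivot; image drawn gravity-aligned
W=H=600;k=12.
yy,zz=np.meshgrid((np.arange(W)/k-25)*1e-3,-(np.arange(H)/k-2)*1e-3)
q=proj(c,C+yy.reshape(-1,1)*Y+zz.reshape(-1,1)*np.array([0,0,1.])).reshape(H,W,2).astype(np.float32)
o=cv2.remap(im,q[...,0],q[...,1],cv2.INTER_CUBIC).clip(0,255).astype(np.uint8)
cv2.imwrite("pics/rect2.png",o)
E
```

```text
[0.50974903 0.16875658 0.31467387] [2.82073649 0.01060078 3.56170021] [-0.30481496 -1.29011202  0.0330989 ]
```

View pics/rect2.png

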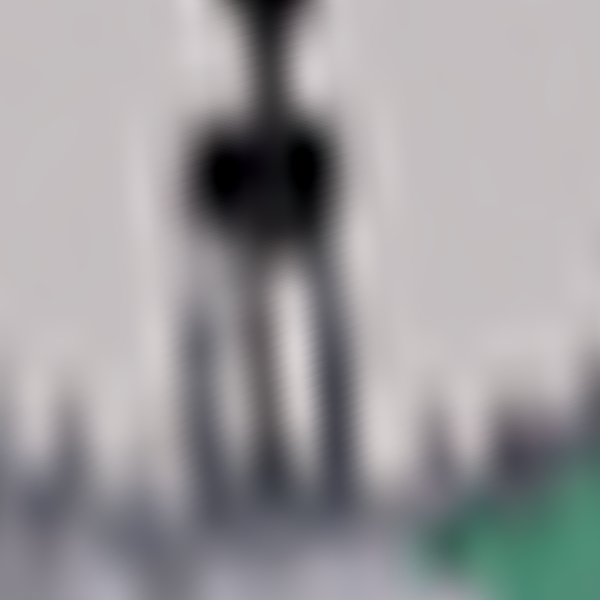

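The pointer is between the prongs at about x 262, against a prong midline of about 272, so it is ~0.8° short. I'll rock a further ~2 mm and lighten a bit more.

Call:
drive_tool(
  series=[
    [-0.005, 0, 0, 0],
    [-0.01, 0, -0.001, 0],
    [-0.015, 0, -0.003, 0],
    [-0.015, 0, -0.003, 0],
    [-0.015, 0, -0.003, 0],
    [-0.015, 0, -0.003, 0],
    [-0.015, 0, -0.003, 0],
    [-0.015, 0, -0.003, 0],
    [-0.015, 0, -0.003, 0],
    [-0.015, 0, -0.003, 0],
  ],
)

```text
time_s: 14.75
tcp_pos: [0.5086, 0.1701, 0.3144]
ee_rot: [[0.277, -0.961, -0.001], [-0.961, -0.277, -0.001], [0.0, 0.001, -1.0]]
wrist_force: [3.8, -1.9, -0.4]
gripper_width: 0.182
```

```bash
python3 - <<'E'
from h import *
for i in range(4):
    s=telemetry.sense();print(s["tcp_pos"].round(4),s["wrist_force"].round(1),s["moment"].round(2)); c=cam("scene","s_r3")
E
```

```text
[0.5086 0.1701 0.3144] [ 3.8 -1.9 -0.4] [-0.7  -1.47  0.07]
[0.5086 0.1701 0.3145] [ 3.4 -1.7 -1.9] [-0.78 -1.51  0.07]
[0.5086 0.1701 0.3145] [ 3.6 -1.9 -1.2] [-0.74 -1.47  0.06]
[0.5086 0.1701 0.3145] [ 2.8 -1.5 -0.6] [-0.76 -1.36  0.01]
```

```bash
python3 - <<'E'
from h import *
c=load("s_r3");b=cam("side","b_r3")
cv2.imwrite("pics/fin.png",np.hstack([cv2.resize(c["color"][178:218,345:395],(500,400),interpolation=cv2.INTER_CUBIC),cv2.resize(b["color"][185:265,280:340],(300,400),interpolation=cv2.INTER_CUBIC)]))
E
```

```text
(no output)
```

View pics/fin.png

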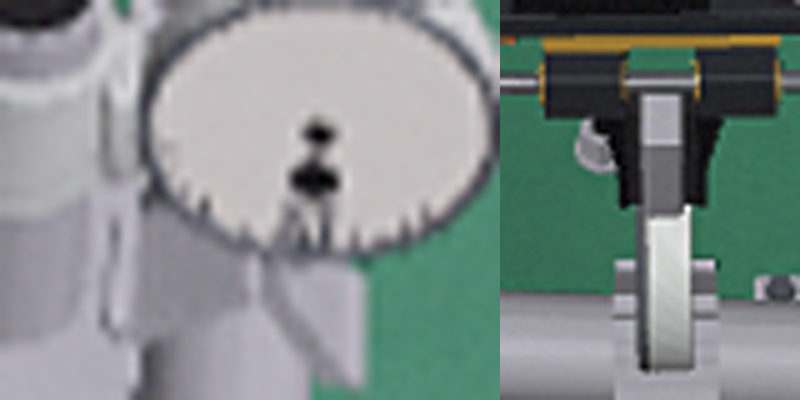

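```bash
cat > prof.py <<'E'
from h import *
def run(n,t):
    c=load(n);im=c["color"].astype(np.float32).mean(2);e=c["eye"]
    s=telemetry.sense();tcp=T[n] if n in T else s["tcp_pos"]
    X=-s["ee_rot"][:,1];Y=np.cross([0,0,1],X);t=np.radians(t);Z=np.array([0,0,1])*np.cos(t)+Y*np.sin(t)
    C=tcp-[0,0,.051]-.078*Z+.0135*X
    for r in (.028,.031,.034,.037):
        a=np.radians(np.arange(-20,21,1.));P=C+r*(np.outer(np.sin(a),Y)-np.outer(np.cos(a),[0,0,1]))
        q=proj(c,P).astype(np.float32);v=cv2.remap(im,q[None,:,0],q[None,:,1],cv2.INTER_CUBIC)[0]
        print(n,r,v.astype(int).tolist())
T={"s_r2":np.array([.50975,.16876,.31467])}
run("s_r2",12.6);run("s_r3",13)
E
python3 prof.py
```

```text
s_r2 0.028 [126, 114, 107, 109, 119, 132, 148, 158, 162, 155, 143, 124, 110, 100, 101, 117, 144, 167, 192, 203, 200, 179, 154, 120, 92, 79, 80, 94, 112, 136, 159, 175, 186, 191, 193, 194, 195, 197, 199, 199, 199]
s_r2 0.031 [164, 145, 128, 113, 107, 107, 118, 135, 152, 163, 164, 152, 133, 109, 95, 94, 108, 133, 160, 184, 191, 177, 151, 114, 87, 74, 82, 103, 130, 159, 187, 202, 208, 208, 204, 201, 198, 193, 187, 182, 179]
s_r2 0.034 [179, 170, 155, 135, 118, 104, 94, 94, 106, 120, 131, 133, 122, 103, 83, 70, 68, 83, 106, 128, 144, 141, 126, 101, 78, 71, 85, 111, 143, 174, 193, 205, 209, 205, 197, 187, 176, 161, 149, 144, 148]
s_r2 0.037 [167, 169, 170, 164, 150, 132, 113, 97, 87, 86, 91, 96, 95, 89, 80, 72, 68, 71, 80, 90, 99, 102, 95, 85, 77, 77, 88, 107, 127, 146, 158, 166, 165, 161, 157, 147, 135, 124, 117, 120, 132]
s_r3 0.028 [133, 123, 117, 112, 112, 114, 119, 125, 131, 138, 143, 150, 156, 166, 175, 185, 191, 191, 182, 167, 143, 119, 103, 94, 97, 107, 125, 145, 161, 177, 187, 192, 195, 196, 197, 197, 195, 192, 188, 186, 184]
s_r3 0.031 [148, 136, 127, 122, 121, 125, 130, 135, 136, 132, 125, 117, 112, 115, 129, 149, 170, 188, 193, 178, 152, 121, 93, 74, 77, 93, 120, 146, 170, 187, 199, 204, 205, 203, 198, 188, 176, 165, 158, 157, 165]
s_r3 0.034 [149, 137, 127, 119, 115, 114, 119, 125, 130, 131, 122, 107, 90, 80, 78, 92, 116, 137, 154, 157, 139, 113, 90, 74, 76, 93, 118, 145, 168, 184, 193, 197, 195, 189, 174, 155, 139, 128, 130, 144, 162]
s_r3 0.037 [151, 136, 125, 119, 116, 116, 115, 114, 115, 115, 111, 103, 91, 81, 74, 74, 82, 94, 106, 112, 111, 100, 90, 83, 87, 99, 113, 129, 142, 151, 158, 158, 156, 147, 133, 119, 108, 109, 120, 140, 157]
```

```bash
python3 - <<'E'
from station import telemetry,order
s=telemetry.sense();print(s["time_s"],s["wrist_force"],abs(s["joint_velocities"]).max());print(order.finish_job())
E
```

```text
15.0 [ 3.16895346 -2.2641638  -1.2540197 ] 0.049028354690999684
the job is handed in; nothing more can be done
None
```

I handed the job in at 15.0 s with the gauge still held on the tube and the pointer between the marker prongs. I took the grey gauge, not the green ones, by its tab. I turned it so the dial faces the free end, set it astride the middle of the bare tube, and rocked it about 12.8° round the tube towards its +y side.

**Last checks:**
- **Pointer:** the final side-on crop was too coarse to separate the prongs clearly. The brightness profile puts the pointer between them, about 0.5–1.6° off their midline. The gap is about ±4° by your description.
- **Angle:** the tool's position relative to the tube gives 12.7–13.0°, against a marker reading of 12.8 ± 0.4° taken up close before the pick.
- **Rest on the tube:** the arm was still. The tube carries roughly 4 N downward, with about 4 N sideways, mostly along the tube.
- **Bystanders:** none were touched in the moves or looked displaced in the later crops, which did not show all of them.

**What disagreed or could not be met:**
- **Last 2 mm nudge:** the image reading moved slightly the wrong way after it, within its resolution (one pixel is about 4°). The reading before the nudge was already nearly centred.
- **Tube slope:** it measures about 3° up towards the free end, with estimates from 2.3 to 4.3°. The tool cannot tilt, so the groove probably bears more at its front end.

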